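# Shut and lock the hob's service hatch

### The job

The service hatch on top of the counter-top warming hob has been left open after cleaning. Swing it shut, then lock it with its quarter-turn fastener: press the black wing knob down until you feel its cross bar bottom out, keep it down while you turn it a quarter turn clockwise (seen from above), and let go so that the cam catches. Do not force the fastener, neither pressing nor turning, and leave the saucepan, the pepper mill and the sauce bottle where they stand.

Things in the scene. Friction and masses are not known exactly. Their poses are not given: they have to be found in the camera images.
- unit: Low stainless warming hob, fixed on the counter, 280 (x) x 380 (y) x 100 mm high. Origin: centre of its underside. At yaw 0 x points away from the robot, y left. Left half (y > 0): black glass with a saucepan. The hatch lies in the right half, x -90 to +50, y -160 to -30 mm, outer face flush with the top (z = 100 mm) when shut.
- hatch (a joint): Opening angle of the hatch (rad): 0 = shut flat (end stop); starts at 1.0 to 1.35, nearly upright. Aluminium plate, 140 mm from hinge to free edge, 130 mm wide, 4 mm thick, 0.3 kg, hinged at its -x edge (nearest the robot). Open, its outer face with the knob looks to the robot; it shuts by its free edge going away from the robot and down. Stiff hinge: stays at any angle.
- hatch_hinge (a point): Middle of the hatch's hinge line, at the level of the outer face; the hinge line runs along the y axis of the unit. The point's axes turn with the hatch: x from the hinge towards the free edge, y along the hinge, z out of the outer face.
- hatch_edge (a point): Middle of the hatch's free edge, on the outer face, 140 mm from the hinge. Pushing here moves the hatch with up to about 5 N.
- knob: Black wing knob on a steel shank, axis square to the hatch, 100 mm from the hinge line, on the middle of the width. Origin: on the axis, at the hatch's outer face (sinks when pressed). z out of the hatch, y along the wing (along the hinge line while unlocked). Above the origin: round flange 40 mm wide from 24 to 30 mm, then the wing 36 mm long (y) x 11 mm thick (x) from 30 to 52 mm.
- knob_grip (a point): On the knob's axis, 49 mm out from its origin: where to grip the wing (19 mm above the flange, 3 mm below the wing's top; with the TCP here the fingertips just reach the flange). Axes as knob. Under the hatch the shank ends in a greased cross bar 26 mm long, parallel to the wing, that passes through a slot in a keeper inside the hob.
- cap (a joint): Press depth of the knob (m), 0 = up. Spring 1.5 N + 0.1 N/mm. The keeper's depth is hidden: the bar comes free below it at 5 to 17 mm; 1.6 mm deeper it meets a stiff spring pad (20 N/mm more), felt as the bottom. Until it is free the turn is blocked. Let go after the quarter turn, the knob rises 2 mm above where it came free, bar in a notch: caught. The flange never touches the hatch.
- turn (a joint): Turn of the knob (rad), growing clockwise seen from above: -0.04 to 0.06 at the start = unlocked, 1.571 = locked; end stops at -0.05 and 1.62. Light to turn (under 0.1 N m) once the bar is pressed free. More than 10 N between bar and keeper or pad (pressed or turned too hard) bends the fastener.
- pan: Steel saucepan, 120 mm wide, 60 mm high, with a black handle, loose on the glass at the left of the hob. Bystander; origin: centre of its underside.
- mill: Dark wooden pepper mill, 56 mm wide, 205 mm high, loose on the counter to the right of the hob. Bystander; origin: centre of its underside.
- sauce: Yellow squeeze bottle, 54 mm wide, 170 mm high, loose on the counter to the right of the hob. Bystander; origin: centre of its underside.

How it is judged:
By the outcome, as a careful person would: the job done as asked, in the order asked, and still so for the second after the job is handed in, with the robot touching nothing.
It also fails if it takes over 59 s, if anything falls off the work surface, if the arm or the gripper's body presses on something with over 40 N, if the wrist force passes 120 N, or if a joint passes its speed limit or range.

### The arm

A 6-joint arm with a two-finger parallel gripper is mounted at the origin on the work surface. World frame = base frame: x ahead of the robot, y to its left, z up, the work surface at z = 0. Lengths are in mm, angles in rad, forces in N, time in s.
With the tool pointing down it reaches from about 325 to 850 mm from the base axis. Payload 4.4 kg.
Tool frame: the origin (TCP) lies between the finger pads, 19 mm behind the fingertips; this is the grasp point; z points along the fingers, y is the line along which they close (so a half turn about z gives the same grasp; the last joint's range is limited). The gripper opens to 94 mm and grips with 3 to 60 N. Pads are 16 mm wide; open, the fingers measure 119 mm over their backs; the gripper's body (75 mm by 177 mm) begins 78 mm behind the grasp point.
Start: joints at [1.127, 0.207, 1.542, -0, 1.393, -0.15], TCP at [165.974, 550.527, 224.247] pointing down, gripper open.
Joint ranges: [-2.73, 2.73], [-0.86, 2.22], [0.23, 2.46], [-1.11, 4.25], [0.08, 2.63], [-2.82, 2.82]. Speed limits (rad/s): [2.79, 2.79, 3.14, 3.14, 3.14, 3.14].

### API

Orientations are given as a 3x3 rotation matrix whose columns are the frame's x, y, z axes.
In Python, from rig import ctrl gives the robot as it stands.
- The arm moves only by the shell command python3 -m handwheel 'ROWS' [FORCE]. ROWS is JSON, a list of rows, each a list of 7 numbers: the shift along the tool's x, y, z in m, then the turn, a rotation vector about the tool's x, y, z in degrees, then the opening, from -1 (shut) to 1 (fully open). In form: [[dx, dy, dz, ax, ay, az, claw], ...]. A call has 1 to 20 rows; each row is the pose to reach, as a shift and turn from the pose commanded when the call began, along the tool's axes at that moment; what a row does not reach only later rows make up. A row lasts 1/10 s, in which the tool goes at most 50 mm and 8.59 degrees, less where a joint would pass 70% of its speed; a pose out of reach is approached as far as the arm can. A call with a gripper value outside its range is refused whole. The fingers move at their own pace and stop on an object; FORCE is the grip in N (left out, the last holds). Time passes only in rows, so rows that repeat a pose let the fingers close. It gives the time, the measured TCP pose, the force, the opening and the grip force at its end, in the units of the state.
- ctrl.state(): the state, without advancing time (a new reading comes with each control period).
- ctrl.snapshot(name): name is "side" or "top"; returns a dict with "color" (480x640x3 uint8, red, green, blue), "z_map" (480x640 float32, mm along the optical axis (not along the pixel's ray), 0 where there is no reading), "intrinsics" (3x3 intrinsics, pixels), "position" and "orientation" of the camera in the world. Camera axes: x right, y down, z forward; pixel columns grow to the right and rows downward; lengths in mm; the calibration is good to about 2 mm. A picture is of the moment at which its call begins.
- ctrl.close_job(): hands the job in; it is judged then, once.
The state is a dict: "t": time; "joint_positions": joint angles; "joint_velocities": joint speeds; "tau": joint torques, N m; "eef_pos": TCP position; "ee_rot": TCP orientation; "contact_force": force on the tool from outside, world axes, zero at the start; "moment": the same for the moment, N m; "width": opening from 0.0 (shut) to 1.0 (fully open); "finger_force": force on a finger pad.
Only numpy, scipy, OpenCV 4.12 (cv2) and the standard library are available. Lean on these libraries where they do the work, as an engineer would, in place of code of your own. Each camera call takes 0.05 s, during which the arm holds its last target. There are 200 camera calls.

## Working session

There is one attempt and no reset: what is moved stays moved. The work goes in short steps, Python scripts to look and compute and a shell command to move; the robot and the scene stay as the last step left them, time stands still between calls to the robot, and variables do not carry over. Pictures are saved under pics/ and viewed, at most 10 in all, crops included, and the job is handed in when it is done.

```bash
mkdir -p pics; ls; cat > h.py <<'E'
import numpy as np, cv2
from rig import ctrl
def snap(n,f=None):
    s=ctrl.snapshot(n)
    if f: cv2.imwrite(f,s["color"][:,:,::-1])
    return s
def pts(s):
    z=s["z_map"];K=np.array(s["intrinsics"]);v,u=np.mgrid[:480,:640]
    c=np.stack([(u-K[0,2])/K[0,0]*z,(v-K[1,2])/K[1,1]*z,z],-1)
    return c@np.array(s["orientation"]).T+np.array(s["position"])
E
python3 - <<'E'
from h import *
for n in("top","side"):
    s=snap(n,f"pics/{n}0.png");print(n,s["position"],s["orientation"])
    np.savez(f"{n}0.npz",P=pts(s),c=s["color"],z=s["z_map"])
st=ctrl.state();print(st)
E
```

```text
pics
top [5.16853576e+02 1.01096131e+00 1.06408174e+03] [[ 0.01775301 -0.99348616  0.11256143]
 [-0.99979667 -0.01871605 -0.0075047 ]
 [ 0.00956252 -0.11240531 -0.99361643]]
side [ 184.41286183 -436.04213449  555.67389139] [[ 0.74076605 -0.37833811  0.55509092]
 [-0.67162481 -0.43388045  0.6005563 ]
 [ 0.01362976 -0.81768455 -0.57550517]]
{'t': 0.1, 'joint_positions': array([ 1.12749209e+00,  2.07355526e-01,  1.54280612e+00, -7.03714512e-06,
        1.39353871e+00, -1.50491397e-01]), 'joint_velocities': array([ 0.00048317, -0.00207824, -0.00448584,  0.00093358, -0.00063659,
       -0.00134139]), 'tau': array([-6.93920138e-04, -3.71861887e+01, -2.82295704e+01,  7.00901798e-02,
        3.10528034e-02, -4.83710164e-05]), 'eef_pos': array([165.67371171, 549.87803516, 223.19749743]), 'ee_rot': array([[-9.57435970e-01,  2.88644343e-01, -8.97788446e-04],
       [ 2.88645573e-01,  9.57434121e-01, -1.90693326e-03],
       [ 3.09147794e-04, -2.08490916e-03, -9.99997779e-01]]), 'contact_force': array([ 0.69240849,  0.21754089, -0.27241799]), 'moment': array([-0.02212582,  0.02092352,  0.04531711]), 'finger_force': 0.0, 'width': 1.0004757316891442}
```

View pics/top0.png

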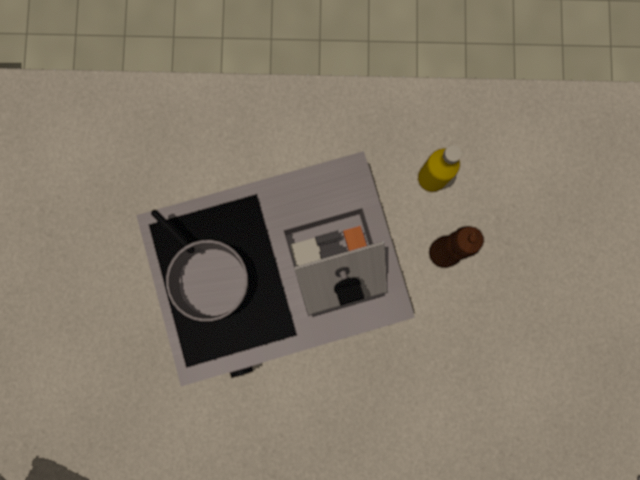

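View pics/side0.png

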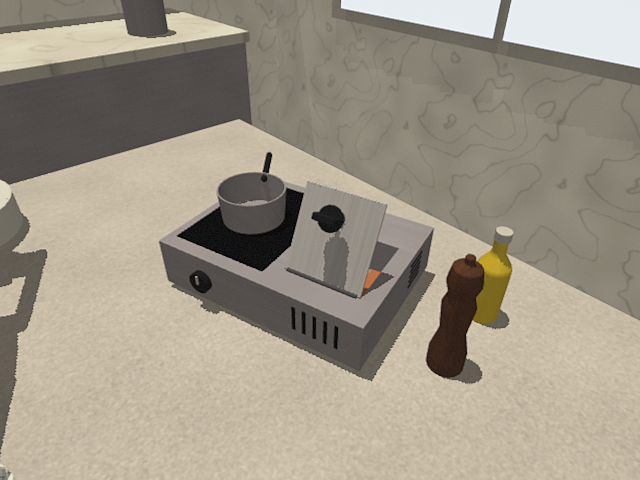

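The top view shows the unit with corners near (138,214), (365,153), (413,316), (182,384). The hatch is open with its knob at (348,290), the mill is at (465,240) and the sauce at (440,170). The side view shows the knob at (330,218) facing the robot, with the mill and sauce to the right.

```bash
cat > m.py <<'E'
from h import *
d=np.load("top0.npz");P=d["P"];e=np.load("side0.npz");Q=e["P"]
m=((P[...,2]>93)&(P[...,2]<107)).astype(np.uint8)
n,l,stt,_=cv2.connectedComponentsWithStats(m);i=1+np.argmax(stt[1:,4])
xy=P[l==i][:,:2].astype(np.float32);(c,s,a)=cv2.minAreaRect(xy);print(c,s,a,np.median(P[l==i][:,2]))
b=cv2.boxPoints((c,s,a));print(b)
# long edge = unit y
ed=[b[1]-b[0],b[2]-b[1]];L=max(ed,key=np.linalg.norm);L=L/np.linalg.norm(L);L=L*np.sign(L[1])
yaw=np.arctan2(-L[0],L[1]);print("yaw",yaw,np.degrees(yaw))
R=np.array([[np.cos(yaw),-np.sin(yaw)],[np.sin(yaw),np.cos(yaw)]])
def loc(P):
    q=P.copy();q[...,:2]=(P[...,:2]-c)@R;return q
for nm,X,I in(("top",P,d["c"]),("side",Q,e["c"])):
    q=loc(X);k=(q[...,2]>108)&(q[...,2]<260)&(q[...,1]<-25)&(q[...,1]>-165)&(q[...,0]>-135)&(q[...,0]<60)
    dark=I.max(-1)<50
    h=q[k&~dark];
    A=np.c_[h[:,2]-100,np.ones(len(h))]
    w=np.ones(len(h),bool)
    for _ in range(6):
        co=np.linalg.lstsq(A[w],h[w,0],rcond=None)[0];r=h[:,0]-A@co;w=abs(r)<4
    print(nm,"n",w.sum(),"angle",np.arctan2(1,co[0]),"hinge x",co[1],"y",h[w,1].min(),h[w,1].max(),"zmax",h[w,2].max())
    g=q[k&dark];print(" dark",len(g),g.min(0),g.max(0),g.mean(0))
for nm,X,I in(("top",P,d["c"]),("side",Q,e["c"])):
    H=cv2.cvtColor(I,cv2.COLOR_RGB2HSV);q=loc(X)
    for t,k in(("sauce",(H[...,0]>20)&(H[...,0]<32)&(H[...,1]>200)),("mill",(H[...,0]<12)&(H[...,1]>140)&(H[...,2]<110))):
        k=k&(q[...,1]<-190)&(X[...,2]>20); 
        if k.sum():print(nm,t,k.sum(),X[k].min(0),X[k].max(0))
q=loc(P);k=(q[...,2]>140)&(q[...,1]>0)&(abs(q[...,1])<190);print("pan",P[k].min(0),P[k].max(0))
E
python3 m.py
```

```text
(597.88720703125, 64.74424743652344) (280.90435791015625, 380.6956481933594) 17.258769989013672 99.5022905142946
[[ 407.2851   204.85114]
 [ 520.23285 -158.70352]
 [ 788.4893   -75.36264]
 [ 675.54156  288.19202]]
yaw 0.3012224 17.258772
top n 3488 angle 1.0789978815151362 hinge x -90.06243165737202 y -160.09289838805674 -30.063656494466226 zmax 225.19684561682993
 dark 634 [ -91.04674314 -113.98090472  180.22374065] [-41.43489877 -75.686836   219.82594172] [-73.02428043 -94.7994259  210.4868251 ]
side n 6658 angle 1.080136429572492 hinge x -93.11421092726563 y -159.46517830439367 -27.955568702617697 zmax 224.8814096825153
 dark 595 [ -94.87923647 -114.14540111  174.73947086] [-45.47676127 -78.84671149 220.59733726] [-78.04009572 -98.2436143  207.64985649]
top sauce 957 [ 739.94673079 -225.89022801   20.50686728] [ 788.37557604 -177.7530696   142.69334058]
top mill 979 [ 607.25755608 -242.91629191   21.25050472] [ 654.7401908  -198.6990824   206.74726124]
side sauce 272 [ 184.41286183 -436.04213449   20.2232005 ] [ 774.62141932 -184.26759006  555.67389139]
side mill 728 [ 184.41286183 -436.04213449   20.56413182] [ 645.82566473 -205.19320285  555.67389139]
pan [510.91992512 101.56852708 140.02976195] [672.58860088 246.21925308 169.95128282]
```

```bash
cat > go.py <<'E'
# python3 go.py lx ly z [yawdeg rel. unit x of tool y] -> tool-frame shift & rotvec
import sys
from h import *
from scipy.spatial.transform import Rotation as Ro
yaw=0.3012;R=np.array([[np.cos(yaw),-np.sin(yaw)],[np.sin(yaw),np.cos(yaw)]])
C=np.array([597.9,64.7])+R@[-1.5,.5]
s=ctrl.state();p=s["eef_pos"];T=s["ee_rot"]
def report():
    l=(p[:2]-C)@R
    print("t%.2f loc %s z %.1f yaw %.1f F %s M %s w %.3f ff %.1f"%(s["t"],l.round(1),p[2],np.degrees(np.arctan2(T[1,1],T[0,1])-yaw),(np.r_[s["contact_force"][:2]@R,s["contact_force"][2]]).round(1),s["moment"].round(2),s["width"],s["finger_force"]))
report()
if len(sys.argv)>3:
    x,y,z=map(float,sys.argv[1:4]);a=np.radians(float(sys.argv[4]) if len(sys.argv)>4 else 0)+yaw
    w=np.r_[C+R@[x,y],z];ty=np.array([np.cos(a),np.sin(a),0]);tz=np.array([0,0,-1.]);G=np.c_[np.cross(ty,tz),ty,tz]
    print("shift mm",(T.T@(w-p)).round(1),"rot deg",np.degrees(Ro.from_matrix(T.T@G).as_rotvec()).round(2))
    E=np.array([[1,0,0],[0,1,0],[0,0,1]])
E
python3 go.py -68 -48 330; python3 go.py -68 -48 229;python3 - <<'E'
from h import *
print(ctrl.state()["ee_rot"])
E
```

```text
t0.10 loc [-267.3  591.1] z 223.2 yaw 56.0 F [ 0.7  0.  -0.3] M [-0.02  0.02  0.05] w 1.000 ff 0.0
shift mm [-522.8 -418.3 -106.1] rot deg [-1.200e-01  4.000e-02  5.597e+01]
t0.10 loc [-267.3  591.1] z 223.2 yaw 56.0 F [ 0.7  0.  -0.3] M [-0.02  0.02  0.05] w 1.000 ff 0.0
shift mm [-522.9 -418.    -5.1] rot deg [-1.200e-01  4.000e-02  5.597e+01]
[[-9.57435970e-01  2.88644343e-01 -8.97788446e-04]
 [ 2.88645573e-01  9.57434121e-01 -1.90693326e-03]
 [ 3.09147794e-04 -2.08490916e-03 -9.99997779e-01]]
```

```bash
T='[-0.523,-0.418,-0.106,0,0,56,-1]'; python3 -m handwheel '[[0,0,-0.05,0,0,0,-1],[0,0,-0.106,0,0,0,-1],[-0.523,-0.418,-0.106,0,0,56,-1],[-0.523,-0.418,-0.106,0,0,56,-1],[-0.523,-0.418,-0.106,0,0,56,-1],[-0.523,-0.418,-0.106,0,0,56,-1],[-0.523,-0.418,-0.106,0,0,56,-1],[-0.523,-0.418,-0.106,0,0,56,-1],[-0.523,-0.418,-0.106,0,0,56,-1],[-0.523,-0.418,-0.106,0,0,56,-1],[-0.523,-0.418,-0.106,0,0,56,-1],[-0.523,-0.418,-0.106,0,0,56,-1],[-0.523,-0.418,-0.106,0,0,56,-1],[-0.523,-0.418,-0.106,0,0,56,-1],[-0.523,-0.418,-0.106,0,0,56,-1],[-0.523,-0.418,-0.106,0,0,56,-1],[-0.523,-0.418,-0.106,0,0,56,-1],[-0.523,-0.418,-0.106,0,0,56,-1],[-0.523,-0.418,-0.106,0,0,56,-1],[-0.523,-0.418,-0.106,0,0,56,-1]]'; python3 go.py -68 -48 229
```

```text
t: 2.1
eef_pos: [545.4, 1.0, 330.6]
ee_rot: [[-0.298, 0.954, 0.0], [0.954, 0.298, 0.0], [0.0, 0.0, -1.0]]
contact_force: [-0.4, 0.3, -0.6]
width: 0.003
finger_force: 0.0
t2.10 loc [-67.5 -45.8] z 330.6 yaw 0.1 F [-0.3  0.4 -0.6] M [-0.07  0.    0.02] w 0.003 ff 0.0
shift mm [ -2.2  -0.5 101.6] rot deg [ 0.02 -0.01  0.1 ]
```

```bash
python3 -m handwheel '[[-0.002,0,0.03,0,0,0,-1],[-0.002,0,0.065,0,0,0,-1],[-0.002,0.004,0.095,0,0,0,-1],[-0.002,0.01,0.095,0,0,0,-1],[-0.002,0.017,0.098,0,0,0,-1],[-0.002,0.024,0.101,0,0,0,-1],[-0.002,0.031,0.105,0,0,0,-1],[-0.002,0.038,0.11,0,0,0,-1],[-0.002,0.045,0.116,0,0,0,-1],[-0.002,0.052,0.122,0,0,0,-1],[-0.002,0.058,0.129,0,0,0,-1],[-0.002,0.064,0.136,0,0,0,-1],[-0.002,0.07,0.144,0,0,0,-1],[-0.002,0.075,0.152,0,0,0,-1],[-0.002,0.079,0.160,0,0,0,-1],[-0.002,0.082,0.169,0,0,0,-1],[-0.002,0.085,0.178,0,0,0,-1],[-0.002,0.0875,0.187,0,0,0,-1]]'; python3 go.py 22.3 -48 124
python3 - <<'E'
from h import *
snap("side","pics/s1.png")
E
```

```text
t: 3.9
eef_pos: [630.2, 23.4, 142.3]
ee_rot: [[-0.296, 0.955, -0.001], [0.955, 0.296, -0.0], [0.0, -0.001, -1.0]]
contact_force: [-0.6, 0.1, 0.4]
width: 0.007
finger_force: 0.3
t3.90 loc [ 20.1 -49.5] z 142.3 yaw -0.0 F [-0.5  0.3  0.4] M [-0.09  0.1  -0.01] w 0.007 ff 0.3
shift mm [ 1.5  2.2 18.3] rot deg [-0.03 -0.01 -0.03]
```

View pics/s1.png

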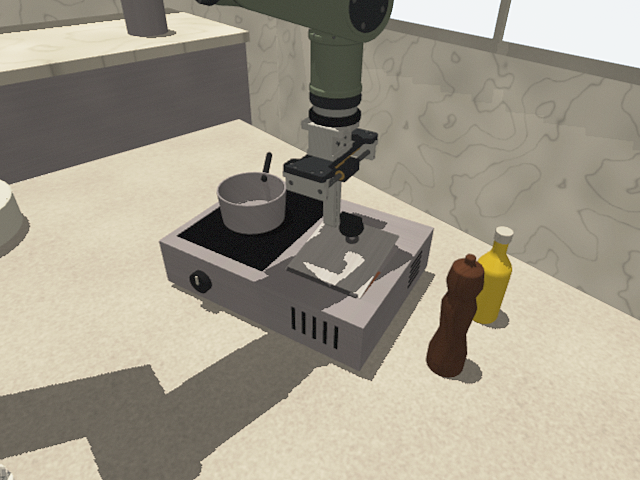

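The hatch is most of the way down: the fingers are on it near (335,228), clear of the knob at (352,225).

```bash
python3 -m handwheel '[[0.001,0.001,0.006,0,0,0,-1],[0.001,0.002,0.012,0,0,0,-1],[0.001,0.002,0.017,0,0,0,-1],[0.001,0.002,0.020,0,0,0,-1],[0.001,0.002,0.0215,0,0,0,-1],[0.001,0.002,0.0225,0,0,0,-1],[0.001,0.002,0.0225,0,0,0,-1]]'; python3 go.py
```

```text
t: 4.65
eef_pos: [631.8, 24.9, 120.8]
ee_rot: [[-0.296, 0.955, 0.0], [0.955, 0.296, -0.0], [-0.0, 0.0, -1.0]]
contact_force: [-0.6, -0.1, 0.3]
width: 0.006
finger_force: 0.0
t4.65 loc [ 22.1 -48.6] z 120.8 yaw -0.0 F [-0.7  0.1  0.3] M [-0.04  0.03 -0.01] w 0.006 ff 0.0
```

```bash
python3 -m handwheel '[[0,0,0.001,0,0,0,-1],[0,0,0.002,0,0,0,-1],[0,0,0.002,0,0,0,-1]]'; python3 -m handwheel '[[0,0,0.001,0,0,0,-1],[0,0,0.001,0,0,0,-1]]';
```

```text
t: 4.95
eef_pos: [632.1, 24.9, 119.1]
ee_rot: [[-0.296, 0.955, 0.001], [0.955, 0.296, -0.0], [-0.0, 0.001, -1.0]]
contact_force: [-0.2, -0.3, 1.7]
width: 0.006
finger_force: 0.7
t: 5.15
eef_pos: [632.1, 24.8, 119.1]
ee_rot: [[-0.296, 0.955, 0.001], [0.955, 0.296, -0.0], [-0.0, 0.001, -1.0]]
contact_force: [-2.3, 0.1, 6.0]
width: 0.004
finger_force: 2.9
```

```bash
python3 -m handwheel '[[0,0,-0.03,0,0,0,-1],[0,0,-0.08,0,0,0,-1],[0,-0.04,-0.11,0,0,0,1],[0,-0.09,-0.13,0,0,0,1],[0,-0.14,-0.13,0,0,0,1],[0,-0.18,-0.13,0,0,0,1],[0,-0.18,-0.13,0,0,0,1],[0,-0.18,-0.13,0,0,0,1]]'; python3 - <<'E'
from h import *
for n in("top","side"):
    s=snap(n,f"pics/{n}2.png");np.savez(f"{n}2.npz",P=pts(s),c=s["color"],z=s["z_map"])
E
cat > k.py <<'E'
from h import *
yaw=0.3012;R=np.array([[np.cos(yaw),-np.sin(yaw)],[np.sin(yaw),np.cos(yaw)]]);C=np.array([597.9,64.7])+R@[-1.5,.5]
for n in("top","side"):
    d=np.load(n+"2.npz");q=d["P"].copy();q[...,:2]=(q[...,:2]-C)@R;I=d["c"].max(-1)
    k=(abs(q[...,0]-10)<40)&(abs(q[...,1]+95)<40)
    h=q[k&(I>70)&(q[...,2]<115)];co=np.linalg.lstsq(np.c_[h[:,:2]-[10,-95],np.ones(len(h))],h[:,2],rcond=None)[0];print(n,"plate",co)
    w=q[k&(q[...,2]>142)&(q[...,2]<160)]
    if len(w)>5: print(" wing",len(w),w.min(0),w.max(0),np.median(w[:,2]),cv2.minAreaRect(w[:,:2].astype(np.float32)))
    w=q[k&(q[...,2]>149)&(q[...,2]<160)]
    if len(w)>5: print(" wingtop",len(w),w.min(0),w.max(0),np.median(w[:,2]),cv2.minAreaRect(w[:,:2].astype(np.float32)))
E
python3 k.py; python3 go.py 10 -95 200
```

```text
t: 5.95
eef_pos: [459.7, -28.5, 248.0]
ee_rot: [[-0.295, 0.955, 0.002], [0.955, 0.295, -0.0], [-0.001, 0.001, -1.0]]
contact_force: [0.8, -0.0, 1.4]
width: 0.479
finger_force: 0.0
top plate [-7.69251123e-04  2.76570590e-03  9.91155893e+01]
 wing 181 [   5.22860611 -113.21193881  142.93463365] [ 16.84919088 -77.53049162 156.81477633] 150.69542276475931 ((10.940561294555664, -95.37623596191406), (35.62683868408203, 11.215682029724121), 88.37102508544922)
 wingtop 151 [   5.43878471 -113.21193881  149.10436071] [ 16.26758885 -77.6359588  156.81477633] 150.98923389388096 ((10.836089134216309, -95.40707397460938), (35.59611511230469, 10.569555282592773), 89.45746612548828)
side plate [2.16382853e-03 3.48494744e-03 1.01142926e+02]
 wing 200 [  -0.22786242 -112.73856037  142.05209544] [ 13.3075937  -76.93136835 154.35804189] 150.41737024806216 ((6.7462615966796875, -94.67703247070312), (36.240234375, 12.56033706665039), 84.35772705078125)
 wingtop 123 [   0.89770591 -112.46282549  149.01594963] [ 13.3075937  -76.93136835 154.35804189] 152.0707462101734 ((7.014578819274902, -94.57954406738281), (35.990596771240234, 12.04871940612793), 84.38831329345703)
t6.05 loc [-156.6  -48.9] z 248.3 yaw -0.0 F [ 0.9  1.  -0.4] M [-0.06  0.06 -0.05] w 0.564 ff 0.0
shift mm [-46.  166.6  48.6] rot deg [ 0.09  0.04 -0.03]
```

View pics/top2.png

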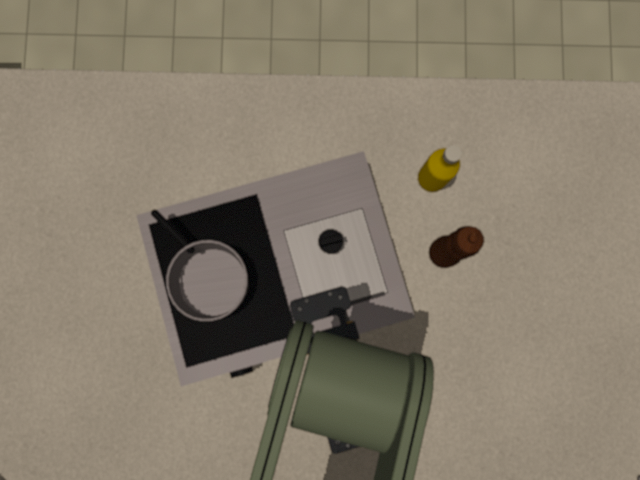

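Hatch shut flat; the knob is at (331,241) with its wing along the hinge line. The bystanders have not moved.

```bash
python3 -m handwheel '[[-0.012,0.04,0,0,0,0,1],[-0.025,0.085,0.01,0,0,0,1],[-0.037,0.13,0.03,0,0,0,1],[-0.046,0.16,0.04,0,0,0,1],[-0.046,0.1655,0.048,0,0,0,1],[-0.046,0.1655,0.048,0,0,0,1],[-0.046,0.1655,0.065,0,0,0,1],[-0.046,0.1655,0.08,0,0,0,1],[-0.046,0.1655,0.088,0,0,0,1],[-0.046,0.1655,0.093,0,0,0,1],[-0.046,0.1655,0.093,0,0,0,1],[-0.046,0.1655,0.093,0,0,0,1]]'; python3 go.py 9 -95 151; python3 - <<'E'
from h import *
s=snap("side");cv2.imwrite("pics/s3.png",cv2.resize(s["color"][130:300,230:450,::-1],None,fx=3,fy=3))
E
```

```text
t: 7.25
eef_pos: [631.8, -23.4, 155.4]
ee_rot: [[-0.296, 0.955, 0.001], [0.955, 0.296, -0.0], [-0.0, 0.001, -1.0]]
contact_force: [-0.3, 0.2, -0.3]
width: 1.0
finger_force: 0.0
t7.25 loc [  7.8 -94.7] z 155.4 yaw -0.0 F [-0.2  0.3 -0.3] M [-0.05 -0.   -0.01] w 1.000 ff 0.0
shift mm [-0.3  1.2  4.4] rot deg [ 0.05  0.03 -0.04]
```

View pics/s3.png

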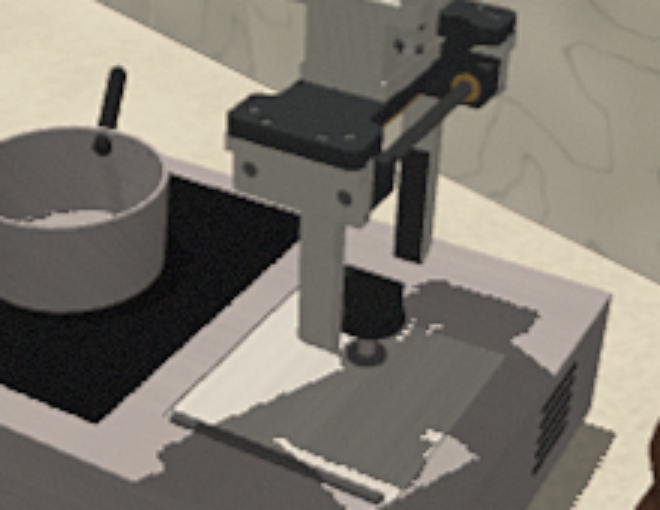

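The fingers straddle the wing, which shows at crop (372,300). I'll grip lightly.

```bash
python3 -m handwheel '[[0,0.001,0.003,0,0,0,1],[0,0.001,0.003,0,0,0,-0.4],[0,0.001,0.003,0,0,0,-0.4],[0,0.001,0.003,0,0,0,-0.6],[0,0.001,0.003,0,0,0,-0.6],[0,0.001,0.003,0,0,0,-1],[0,0.001,0.003,0,0,0,-1],[0,0.001,0.003,0,0,0,-1],[0,0.001,0.003,0,0,0,-1],[0,0.001,0.003,0,0,0,-1]]' 4; python3 go.py;  python3 -m handwheel '[[0,0,0,0,0,0,-1],[0,0,0,0,0,0,-1]]';python3 go.py
```

```text
t: 8.3
eef_pos: [632.6, -23.0, 151.8]
ee_rot: [[-0.296, 0.955, 0.0], [0.955, 0.296, 0.0], [0.0, 0.0, -1.0]]
contact_force: [0.2, 0.1, -0.7]
width: 0.272
finger_force: 0.0
t8.30 loc [  8.6 -94.5] z 151.8 yaw -0.0 F [ 0.2  0.  -0.7] M [-0.05  0.04  0.02] w 0.272 ff 0.0
t: 8.5
eef_pos: [633.4, -22.8, 151.9]
ee_rot: [[-0.296, 0.955, 0.002], [0.955, 0.296, 0.0], [-0.0, 0.002, -1.0]]
contact_force: [1.9, 1.7, -2.1]
width: 0.114
finger_force: 4.0
t8.50 loc [  9.4 -94.6] z 151.9 yaw -0.0 F [ 2.3  1.1 -2.1] M [ 0.05 -0.27 -0.02] w 0.114 ff 4.0
```

```bash
python3 -m handwheel '[[0,0.0005,0,0,0,0,-1],[0,0.001,0,0,0,0,-1],[0,0.001,0,0,0,0,-1],[0,0.001,0,0,0,0,-1]]';python3 go.py
```

```text
t: 8.9
eef_pos: [633.5, -22.7, 151.8]
ee_rot: [[-0.296, 0.955, -0.0], [0.955, 0.296, -0.0], [-0.0, -0.0, -1.0]]
contact_force: [-0.0, 0.9, -0.3]
width: 0.117
finger_force: 4.0
t8.90 loc [  9.6 -94.6] z 151.8 yaw -0.0 F [ 0.2  0.8 -0.3] M [-0.08 -0.09  0.03] w 0.117 ff 4.0
```

Centred with almost no side load. Next I'll press down in small steps.

```bash
python3 -m handwheel '[[0,0,0.001,0,0,0,-1],[0,0,0.002,0,0,0,-1],[0,0,0.003,0,0,0,-1],[0,0,0.004,0,0,0,-1],[0,0,0.004,0,0,0,-1]]';python3 go.py;python3 -m handwheel '[[0,0,0.0007,0,0,0,-1],[0,0,0.0015,0,0,0,-1],[0,0,0.0015,0,0,0,-1]]'|grep -E "eef|cont";python3 -m handwheel '[[0,0,0.0005,0,0,0,-1],[0,0,0.001,0,0,0,-1],[0,0,0.001,0,0,0,-1]]'|grep -E "eef|cont"
```

```text
t: 9.4
eef_pos: [633.5, -22.8, 147.7]
ee_rot: [[-0.296, 0.955, -0.0], [0.955, 0.296, -0.0], [-0.0, -0.0, -1.0]]
contact_force: [-0.2, 0.2, 2.0]
width: 0.114
finger_force: 4.0
t9.40 loc [  9.6 -94.6] z 147.7 yaw -0.0 F [-0.1  0.3  2. ] M [-0.08  0.06  0.03] w 0.114 ff 4.0
eef_pos: [633.5, -22.8, 146.2]
contact_force: [-0.3, -0.2, 1.4]
eef_pos: [633.5, -22.8, 145.2]
contact_force: [0.3, -0.1, 2.7]
```

```bash
cat > chk.py <<'E'
import sys
from rig import ctrl
f=[ctrl.state() for _ in range(1)][0];z=f["contact_force"][2];print("%.2f z%.2f F%.2f"%(f["t"],f["eef_pos"][2],z));sys.exit(z>4.3)
E
p(){ python3 chk.py; }
python3 -m handwheel '[[0,0,0.0005,0,0,0,-1],[0,0,0.0005,0,0,0,-1]]'>/dev/null && p && python3 -m handwheel '[[0,0,0.0005,0,0,0,-1],[0,0,0.0005,0,0,0,-1]]'>/dev/null && p && python3 -m handwheel '[[0,0,0.0005,0,0,0,-1],[0,0,0.0005,0,0,0,-1]]'>/dev/null && p && python3 -m handwheel '[[0,0,0.0005,0,0,0,-1],[0,0,0.0005,0,0,0,-1]]'>/dev/null && p && python3 -m handwheel '[[0,0,0.0005,0,0,0,-1],[0,0,0.0005,0,0,0,-1]]'>/dev/null && p && python3 -m handwheel '[[0,0,0.0005,0,0,0,-1],[0,0,0.0005,0,0,0,-1]]'>/dev/null && p && python3 -m handwheel '[[0,0,0.0005,0,0,0,-1],[0,0,0.0005,0,0,0,-1]]'>/dev/null && p && python3 -m handwheel '[[0,0,0.0005,0,0,0,-1],[0,0,0.0005,0,0,0,-1]]'>/dev/null && p
```

```text
10.20 z144.70 F2.07False
```

```bash
sed -i 's/sys.exit(z>4.3)/sys.exit(int(z>4.3))/' chk.py
p(){ python3 chk.py; }
python3 -m handwheel '[[0,0,0.0005,0,0,0,-1],[0,0,0.0005,0,0,0,-1]]'>/dev/null && p && python3 -m handwheel '[[0,0,0.0005,0,0,0,-1],[0,0,0.0005,0,0,0,-1]]'>/dev/null && p && python3 -m handwheel '[[0,0,0.0005,0,0,0,-1],[0,0,0.0005,0,0,0,-1]]'>/dev/null && p && python3 -m handwheel '[[0,0,0.0005,0,0,0,-1],[0,0,0.0005,0,0,0,-1]]'>/dev/null && p && python3 -m handwheel '[[0,0,0.0005,0,0,0,-1],[0,0,0.0005,0,0,0,-1]]'>/dev/null && p && python3 -m handwheel '[[0,0,0.0005,0,0,0,-1],[0,0,0.0005,0,0,0,-1]]'>/dev/null && p && python3 -m handwheel '[[0,0,0.0005,0,0,0,-1],[0,0,0.0005,0,0,0,-1]]'>/dev/null && p && python3 -m handwheel '[[0,0,0.0005,0,0,0,-1],[0,0,0.0005,0,0,0,-1]]'>/dev/null && p
```

```text
10.40 z144.19 F1.91
10.60 z143.72 F1.84
10.80 z143.20 F1.53
11.00 z142.69 F2.27
11.20 z142.19 F1.98
11.40 z141.72 F1.72
11.60 z141.22 F2.32
11.80 z140.67 F2.68
```

```bash
p(){ python3 chk.py; }
python3 -m handwheel '[[0,0,0.0005,0,0,0,-1],[0,0,0.0005,0,0,0,-1]]'>/dev/null && p && python3 -m handwheel '[[0,0,0.0005,0,0,0,-1],[0,0,0.0005,0,0,0,-1]]'>/dev/null && p && python3 -m handwheel '[[0,0,0.0005,0,0,0,-1],[0,0,0.0005,0,0,0,-1]]'>/dev/null && p && python3 -m handwheel '[[0,0,0.0005,0,0,0,-1],[0,0,0.0005,0,0,0,-1]]'>/dev/null && p && python3 -m handwheel '[[0,0,0.0005,0,0,0,-1],[0,0,0.0005,0,0,0,-1]]'>/dev/null && p && python3 -m handwheel '[[0,0,0.0005,0,0,0,-1],[0,0,0.0005,0,0,0,-1]]'>/dev/null && p && python3 -m handwheel '[[0,0,0.0005,0,0,0,-1],[0,0,0.0005,0,0,0,-1]]'>/dev/null && p && python3 -m handwheel '[[0,0,0.0005,0,0,0,-1],[0,0,0.0005,0,0,0,-1]]'>/dev/null && p && python3 -m handwheel '[[0,0,0.0005,0,0,0,-1],[0,0,0.0005,0,0,0,-1]]'>/dev/null && p && python3 -m handwheel '[[0,0,0.0005,0,0,0,-1],[0,0,0.0005,0,0,0,-1]]'>/dev/null && p && python3 -m handwheel '[[0,0,0.0005,0,0,0,-1],[0,0,0.0005,0,0,0,-1]]'>/dev/null && p && python3 -m handwheel '[[0,0,0.0005,0,0,0,-1],[0,0,0.0005,0,0,0,-1]]'>/dev/null && p
```

```text
12.00 z140.21 F3.26
12.20 z139.67 F2.15
12.40 z139.21 F3.26
12.60 z138.68 F2.99
12.80 z138.20 F2.06
13.00 z137.70 F2.74
13.20 z137.22 F2.99
13.40 z136.70 F2.98
13.60 z136.24 F3.13
13.80 z135.71 F2.81
14.00 z135.20 F3.46
14.20 z134.98 F3.43
```

```bash
p(){ python3 chk.py; }
python3 -m handwheel '[[0,0,0,0,0,0,-1],[0,0,0,0,0,0,-1]]'>/dev/null && p && python3 -m handwheel '[[0,0,0.0003,0,0,0,-1],[0,0,0.0003,0,0,0,-1]]'>/dev/null && p;python3 -m handwheel '[[0,0,0,0,0,0,-1]]'>/dev/null ; python3 chk.py
```

```text
14.40 z134.94 F4.80
14.50 z134.88 F4.58
```

```bash
python3 -m handwheel '[[0,0,0.0005,0,0,0,-1],[0,0,0.0005,0,0,0,-1],[0,0,0.0005,0,0,0,-1]]'>/dev/null ; python3 chk.py
```

```text
14.80 z134.66 F4.94
```

Bottom felt near z ≈ 134.9. I'll back off slightly to sit inside the 1.6 mm free window, firm up the grip and start turning.

```bash
python3 -m handwheel '[[0,0,-0.0006,0,0,0,-1],[0,0,-0.0012,0,0,0,-1],[0,0,-0.0012,0,0,0,-1],[0,0,-0.0012,0,0,0,-1]]' 15 >/dev/null; python3 go.py;  python3 -m handwheel '[[0,0,0,0,0,2,-1],[0,0,0,0,0,4,-1],[0,0,0,0,0,4,-1]]' >/dev/null; python3 go.py; python3 -m handwheel '[[0,0,0,0,0,2,-1],[0,0,0,0,0,4,-1],[0,0,0,0,0,4,-1]]' >/dev/null; python3 go.py
```

```text
t15.20 loc [  9.6 -94.6] z 135.3 yaw -0.0 F [-0.4 -0.   3.2] M [-0.17  0.08 -0.01] w 0.116 ff 15.0
t15.50 loc [  9.6 -94.6] z 135.3 yaw -4.0 F [-0.1 -0.4  3.4] M [-0.24  0.01 -0.09] w 0.115 ff 15.0
t15.80 loc [  9.7 -94.6] z 135.4 yaw -8.0 F [-0.4 -0.9  3.3] M [-0.17  0.03  0.02] w 0.119 ff 15.0
```

Turning freely, with a moment below 0.1 N m. Continuing.

```bash
python3 -m handwheel '[[0,0,0,0,0,6,-1],[0,0,0,0,0,12,-1],[0,0,0,0,0,18,-1],[0,0,0,0,0,24,-1],[0,0,0,0,0,30,-1],[0,0,0,0,0,36,-1],[0,0,0,0,0,41,-1],[0,0,0,0,0,41,-1]]' >/dev/null; python3 go.py;  python3 -m handwheel '[[0,0,0,0,0,6,-1],[0,0,0,0,0,12,-1],[0,0,0,0,0,18,-1],[0,0,0,0,0,24,-1],[0,0,0,0,0,30,-1],[0,0,0,0,0,36,-1],[0,0,0,0,0,39,-1],[0,0,0,0,0,41,-1],[0,0,0,0,0,41,-1],[0,0,0,0,0,41,-1]]' >/dev/null; python3 go.py 9.6 -94.6 135.3 -90
```

```text
t16.60 loc [ 10.  -94.8] z 135.6 yaw -49.0 F [ 0.5 -0.4  3.3] M [-0.23 -0.09 -0.02] w 0.115 ff 15.0
t17.60 loc [ 10.1 -95.1] z 135.7 yaw -89.9 F [ 0.9 -2.   2.9] M [-0.36 -0.24  0.03] w 0.115 ff 15.0
shift mm [-0.5 -0.5  0.4] rot deg [ 0.06 -0.07  0.08]
```

```bash
python3 -m handwheel '[[0,0,-0.001,0,0,0,-1],[0,0,-0.002,0,0,0,-1],[0,0,-0.002,0,0,0,-1]]' >/dev/null; python3 go.py; python3 -m handwheel '[[0,0,0,0,0,0,-0.5],[0,0,0,0,0,0,-0.3],[0,0,0,0,0,0,0],[0,0,0,0,0,0,0.2],[0,0,0,0,0,0,0.2],[0,0,-0.01,0,0,0,0.2],[0,0,-0.03,0,0,0,0.2],[0,0,-0.06,0,0,0,0.2],[0,0,-0.1,0,0,0,0.2],[-0.0,0,-0.13,0,0,0,0.2],[0.03,0,-0.13,0,0,0,0.2],[0.07,0,-0.13,0,0,0,0.2],[0.11,0,-0.13,0,0,0,0.2],[0.15,0,-0.13,0,0,0,0.2],[0.18,0,-0.13,0,0,0,0.2],[0.18,0,-0.13,0,0,0,0.2],[0.18,0,-0.13,0,0,0,0.2]]'; python3 go.py; sed -i 's/>142)/>118)/;s/>149)/>125)/' k.py; python3 - <<'E'
from h import *
for n in("top","side"):
    s=snap(n,f"pics/{n}4.png");np.savez(f"{n}2.npz",P=pts(s),c=s["color"],z=s["z_map"])
E
python3 k.py
```

```text
t17.90 loc [ 10.  -95.1] z 137.9 yaw -90.0 F [ 1.6 -2.4  2.5] M [-0.57 -0.38  0.04] w 0.115 ff 15.0
t: 19.6
eef_pos: [805.2, 30.7, 266.4]
ee_rot: [[0.955, 0.297, -0.002], [0.297, -0.955, -0.0], [-0.002, -0.0, -1.0]]
contact_force: [0.7, -0.4, -0.1]
width: 0.599
finger_force: 0.0
t19.60 loc [189.4 -94.5] z 266.4 yaw -90.0 F [ 0.6 -0.6 -0.1] M [-0.01  0.16 -0.03] w 0.599 ff 0.0
top plate [ 3.50650040e-03 -6.43436685e-04  9.90599429e+01]
 wing 220 [  -7.40470801 -112.01254623  118.03444359] [ 29.19702848 -82.45755022 141.85147604] 136.89075491158815 ((10.607553482055664, -98.01661682128906), (28.498842239379883, 36.78407287597656), 80.6926498413086)
 wingtop 177 [  -7.14838527 -100.99319146  125.0769551 ] [ 29.19702848 -89.93607507 141.85147604] 137.46575114632822 ((11.02467155456543, -95.415771484375), (11.024272918701172, 36.37860107421875), 89.65811920166016)
side plate [9.86432815e-04 6.34619437e-04 1.00951389e+02]
 wing 279 [ -12.49588777 -111.97570497  118.00408551] [ 26.01333002 -76.76073027 141.09552483] 131.40530589082528 ((6.632122039794922, -96.00846862792969), (34.51212692260742, 36.995933532714844), 47.491825103759766)
 wingtop 187 [ -11.09373063 -100.31803116  125.07019292] [ 26.01333002 -89.79950759 141.09552483] 137.57604526501524 ((7.459833145141602, -95.0611343383789), (10.518446922302246, 37.10598373413086), 89.99109649658203)
```

View pics/side4.png

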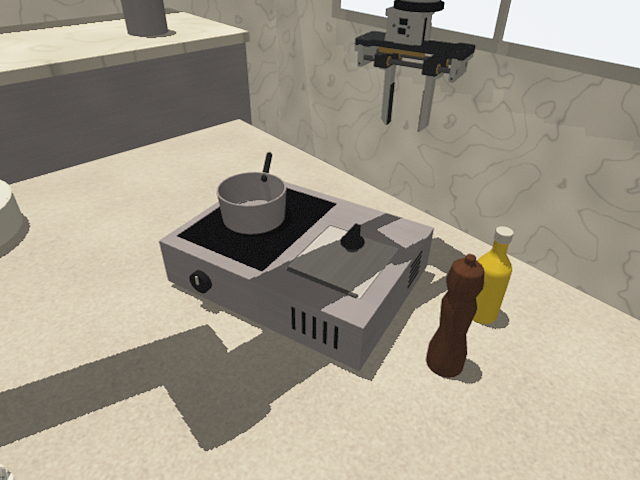

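The hatch is shut and the knob at (352,238) is turned and held low. The pan, mill and sauce are where they were, and the robot is clear.

```bash
python3 -c "
from rig import ctrl
print(ctrl.close_job())"
```

```text
the job is handed in; nothing more can be done
None
```

The hatch is shut and its fastener is turned about 90° clockwise and caught about 14 mm down; the pan, mill and bottle look unmoved, and the job was handed in at about 20 s.

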